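# Hold the plate clip open over the developed plate

### The arm

A 6-joint arm with a two-finger parallel gripper is mounted at the origin on a cart in front of the work surface, level with it; the furniture and walls round the work are solid. World frame = base frame: x ahead of the robot, y to its left, z up, the work surface at z = 0. Lengths are in m, angles in rad, forces in N, time in s.
With the tool pointing down it reaches from about 0.35 to 0.8 m from the base axis. Payload 7.3 kg.
Tool frame: the origin (TCP) lies between the finger pads; the fingertips stand 25 mm ahead of it and the grasp point (between the pads) lies 6 mm ahead of it (r.tip_extent is the distance from the TCP to the fingertips, in m); z points along the fingers, y is the direction in which the jaws open and shut (so a half turn about z gives the same grasp; the last joint's range is limited). The gripper opens to 85 mm and grips with 20 to 120 N. Pads are 22 mm wide; open, the fingers measure 114 mm over their backs; the gripper's body (76 mm by 85 mm) begins 54 mm behind the grasp point. The pads swing forward as they close: fully open they stand 13 mm farther back than shut.
Start: joints at [-1.391, 0.342, 1.524, -0, 1.275, -0.146], TCP at [0.168, -0.497, 0.256] pointing down, gripper open.
Joint ranges: [-2.53, 2.53], [-0.77, 2.02], [0.04, 2.7], [-1, 4.14], [0.28, 2.66], [-3.11, 3.11]. Speed limits (rad/s): [2.57, 2.57, 3.14, 3.14, 3.14, 3.14].

### API

Orientations are given as a unit quaternion [x, y, z, w].
In Python, from workcell import r, command_gripper, optics gives the robot as it stands. The module is installed in compiled form; this text tells all that it offers. Calls block until the motion is done:
- r.reach(position, orientation): joint-space move of the TCP to a pose.
- r.move_straight(position, orientation=None, speed=0.15, max_force=None): straight line of the TCP; orientation=None keeps the orientation; speed is the mean speed in m/s. With max_force (N) it stops when the force on the tool has changed by that much, and returns True; else False.
- r.movej(angles): joint-space move.
- command_gripper(opening, force=None): finger opening in m; force is the grip in N (None keeps the last); returns when the fingers have stopped.
- r.hold(seconds).
- r.solve_ik(position, orientation): joint angles nearest the present ones, or None.
- r.read_state(): the state.
- optics.get_image(name): name is "side" or "top"; returns (picture, depth): 480x640x3 uint8, red, green, blue; 480x640 float32, m along the optical axis (not along the pixel's ray), 0 where there is no reading.
- optics.camera_model(name): a dict with "K" (3x3 intrinsics, pixels), "R" (3x3) and "t" (3): a world point X has camera coordinates R X + t. Camera axes: x right, y down, z forward; pixel columns grow to the right and rows downward; lengths in m; the calibration is good to about 2 mm. A picture is of the moment at which its call begins. camera_model takes no time and is no camera call.
A pose or a line that the arm cannot do raises r.PlanningError and nothing moves.
- r.finish_job(): hands the job in, once; it reports no verdict.
The state is a dict: "time_s": time; "joint_positions": joint angles; "dq": joint speeds; "tau": joint torques, N m; "eef_pos": TCP position; "eef_rot": TCP orientation; "contact_force": force on the tool from outside, world axes, zero at the start; "torque": the same for the moment, N m; "grip_width": finger opening in m.
Only numpy, scipy, OpenCV 4.12 (cv2) and the standard library are available. Lean on these libraries where they do the work, as an engineer would, in place of code of your own. Each camera call takes 0.05 s, during which the arm holds its last target.

### The job

Pull the blue spring clip up out of its snap rest and squeeze its two tails so that its jaws gape, then lower the gaping jaws over the middle of the top edge of the developed chromatography plate (the one with the purple spots), one jaw on each side of the plate and about a centimetre and a half to two centimetres down over the edge. I still have to square the plate up before the clip bites, so finish like that: keep holding the clip wide open round the edge, touching neither the plate nor its stand, and leave both plates and the glassware where they are.

Things in the scene. Friction and masses are not known exactly. Their poses are not given: they have to be found in the camera images.
- clip_pivot (a point): Centre of the hinge pin (10 mm thick, 57 mm long over its heads) of the blue plastic spring clip, loose, 60 to 100 g. It starts standing in the snap rest, tails up, black rubber jaws shut and pointing down. y along the pin, z up between the tails, x across the clip. The jaws reach 46 mm below this point, are 24 mm wide along y, and leave clear space between them up to 8 mm below it.
- tail_grip (a point): Point between the clip's two tails, 34 mm above the hinge, where to squeeze them together along x from above. The tails are 24 mm wide, rise in a V to 46 mm above the hinge, 41 mm apart over their outer faces here and 48 mm at the tops; fully squeezed they stand parallel, 14 mm over all. Axes as clip_pivot. About 6 N starts the spring, 12 N holds it fully open; a 25 N grip is fine.
- clip_half (a joint): Opening of the clip in rad, the angle between its two halves: 0 = shut (sprung), 0.72 = fully open against its stop, which puts each jaw tip about 16 mm to its side of the middle plane (both halves turn alike when squeezed evenly). The tail tops rise about 4 mm as they close, so the clip may sit 3 to 4 mm lower in the fingers than it was gripped.
- jaw_tip_a (a point): Lower inner end of the rubber jaw on the clip's -x side, at mid width.
- jaw_tip_b (a point): Lower inner end of the rubber jaw on the clip's +x side, at mid width.
- rest_seat (a point): Seat of the hinge pin in the fixed snap rest, 76 mm above the bench: white base 50 x 74 mm with two upright steel tool clips 38 mm apart along y, each with two sprung leaves whose lips close over one end of the pin. The clip comes out straight up, with a pull of about 10 N over the first 10 mm; the lips reach 14 mm above the pin's centre.
- developed_plate_top (a point): Middle of the top edge of the developed glass plate: 100 x 100 x 3.2 mm, white coating with rows of purple spots on the face toward the robot, standing loosely upright in the grooves of a grey stand. Top edge about 109 mm above the bench, its upper 44 mm stand clear of the stand's end posts. y along the edge, z up, x through the plate.
- blank_plate_top (a point): The same point of the blank plate, of the same size in a like stand but plain white, without spots.
- stain_jar: Wide clear glass jar, 100 mm across, 131 mm tall, behind the work; origin at the middle of its foot. Not to be disturbed.
- wash_bottle: Wash bottle with a red top, 70 mm across, 165 mm tall, behind the work; origin at the middle of its foot. Not to be disturbed.
- vial_amber: Small sample vial with a white cap, 23 mm across, 52 mm tall, behind the work; origin at its foot. Not to be disturbed.
- vial_yellow: Small sample vial with a black cap, 23 mm across, 52 mm tall, behind the work; origin at its foot. Not to be disturbed.
- stand_1: Fixed grey stand of the developed plate: base 64 x 124 x 9 mm, grooved end posts up to 65 mm above the bench; origin under the middle of its base, y along the plate.
Not all that is in view belongs to the job. Leave any red look-alike of the part that bears developed_plate_top alone.

How it is judged:
By the outcome, as a careful person would: the job done as asked, in the order asked, and still so for the second after the job is handed in, while the arm keeps its last pose, push and grip.
It also fails if it takes over 35 s, if anything falls off the work surface, if the arm or the gripper's body presses on something with over 40 N, if the wrist force passes 120 N, or if a joint passes its speed limit or range.

## Working session

There is one attempt and no reset: what is moved stays moved. The work goes in short steps, each a Python script; the robot and the scene stay as the last script left them, time stands still between calls to the robot, and variables do not carry over. Pictures are saved under pics/ and viewed, and the job is handed in when it is done.

```bash
mkdir -p pics; ls
python3 - <<'E'
from workcell import r, optics
import cv2, numpy as np
for n in ("side","top"):
    p,d=optics.get_image(n); cv2.imwrite(f"pics/{n}0.png",p[:,:,::-1]); np.savez(f"{n}0.npz",p=p,d=d)
    m=optics.camera_model(n); print(n,np.round(m["K"],1).tolist(),np.round(m["R"],3).tolist(),np.round(m["t"],3).tolist(), np.round(-m["R"].T@m["t"],3))
s=r.read_state(); print(s["eef_pos"],s["eef_rot"],s["grip_width"],s["time_s"],r.tip_extent)
E
```

```text
pics
side [[475.5, 0.0, 315.0], [0.0, 475.5, 243.1], [0.0, 0.0, 1.0]] [[-0.999, -0.037, -0.012], [-0.011, 0.577, -0.816], [0.037, -0.816, -0.577]] [0.575, 0.034, 0.987] [0.539 0.807 0.604]
top [[541.9, 0.0, 314.6], [0.0, 541.9, 242.9], [0.0, 0.0, 1.0]] [[0.026, -0.999, 0.033], [-0.99, -0.03, -0.136], [0.137, -0.029, -0.99]] [0.063, 0.578, 0.989] [0.435 0.109 1.056]
[ 0.16799671 -0.49706194  0.25569812] [ 9.86757590e-01  1.62200445e-01 -2.09557982e-05 -6.89096389e-04] 0.08552825818978749 0.1 0.025
```

View pics/side0.png

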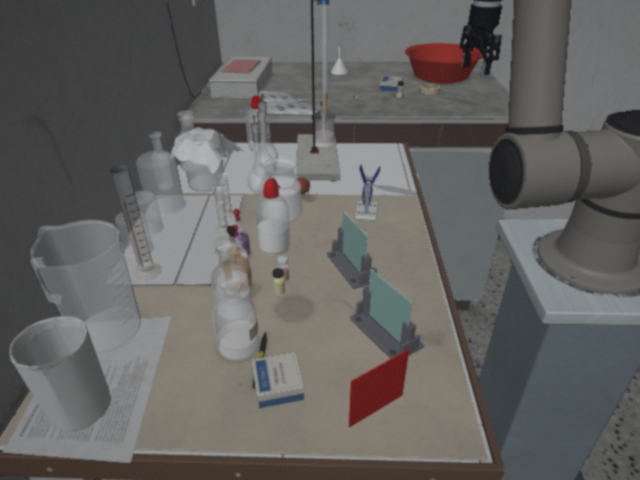

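View pics/top0.png

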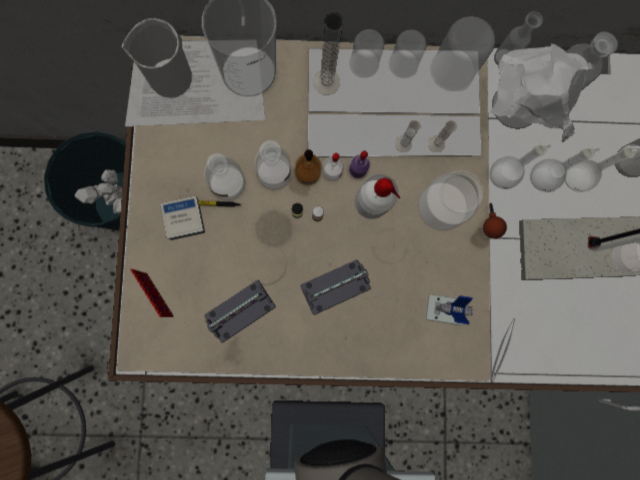

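Run:
```python
import cv2, numpy as np
t=cv2.imread("pics/top0.png"); s=cv2.imread("pics/side0.png")
def c(im,x0,y0,x1,y1,w,h): return cv2.resize(im[y0:y1,x0:x1],(w,h),interpolation=cv2.INTER_CUBIC)
g=lambda im: cv2.convertScaleAbs(im,alpha=1.3,beta=10)
a=np.hstack([c(t,195,270,285,350,400,300*400//400),c(t,295,250,385,330,400,300)])
b=np.hstack([c(s,345,265,435,365,400,300),c(s,320,205,390,290,400,300)])
cv2.imwrite("pics/plates.png",g(np.vstack([a,b])))
a=np.hstack([c(t,415,280,485,335,400,300),c(s,340,155,400,225,400,300)])
cv2.imwrite("pics/clip.png",g(a))
```

```text
(no output)
```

View pics/plates.png

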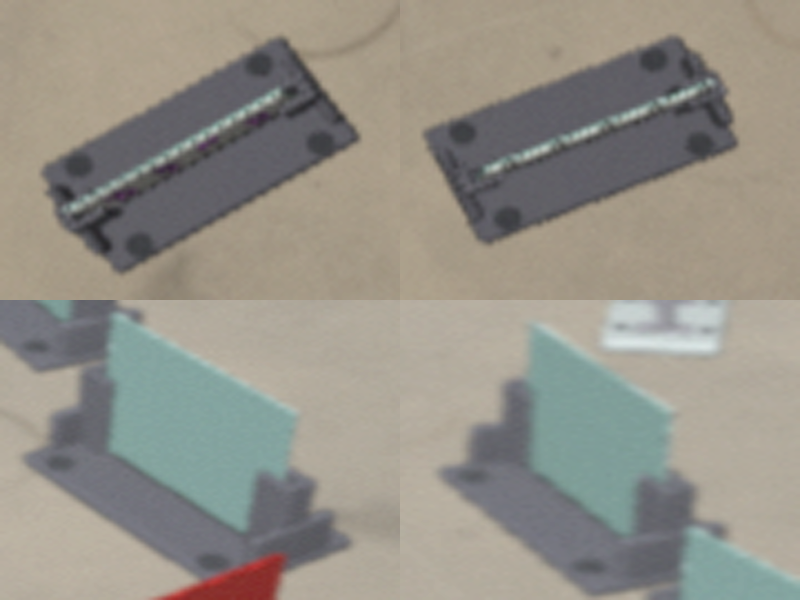

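View pics/clip.png

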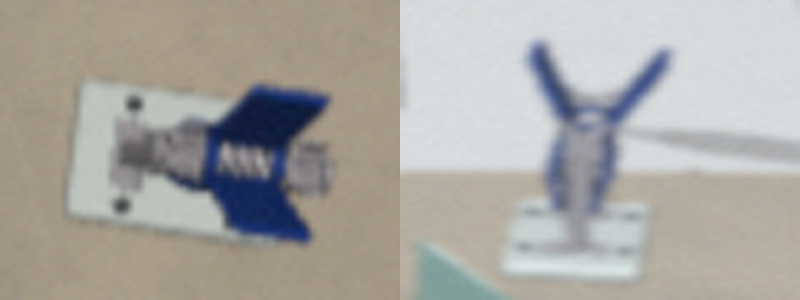

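```bash
cat > h.py <<'E'
import numpy as np, cv2
from workcell import r, command_gripper, optics
from scipy.spatial.transform import Rotation as Ro
M={n:optics.camera_model(n) for n in ("side","top")}
def ray(n,uv):
    m=M[n]; d=m["R"].T@np.linalg.solve(m["K"],np.array([uv[0],uv[1],1.])); return -m["R"].T@m["t"],d
def onz(n,uv,z):
    c,d=ray(n,uv); return c+d*(z-c[2])/d[2]
def proj(n,X):
    m=M[n]; p=m["K"]@(m["R"]@np.asarray(X,float)+m["t"]); return p[:2]/p[2]
def tri(uvt,uvs):
    A=[];b=[]
    for n,uv in(("top",uvt),("side",uvs)):
        c,d=ray(n,uv); d/=np.linalg.norm(d); P=np.eye(3)-np.outer(d,d);A.append(P);b.append(P@c)
    A=np.vstack(A);b=np.hstack(b);X=np.linalg.lstsq(A,b,rcond=None)[0]; return X,np.linalg.norm(A@X-b)
E
python3 - <<'E'
from h import *
t=np.load("top0.npz");s=np.load("side0.npz")
# plates: bright edge in top view
for nm,(x0,y0,x1,y1) in dict(dev=(200,275,282,345),blank=(297,255,378,322)).items():
    g=t["p"][y0:y1,x0:x1].astype(int); d=t["d"][y0:y1,x0:x1]
    m=((g[...,1]-g[...,0]>3)&(g[...,1]>100)).astype(np.uint8)
    n,l,st,ce=cv2.connectedComponentsWithStats(m,connectivity=8); 
    m=m*0+np.isin(l,[i for i in range(1,n) if st[i,4]>=4])
    v,u=np.nonzero(m); pts=np.c_[u+x0,v+y0].astype(float)
    mu=pts.mean(0); w=np.linalg.svd(pts-mu)[2][0]; a=(pts-mu)@w
    e0,e1=mu+w*(a.min()-.3),mu+w*(a.max()+.3)
    P0,P1=onz("top",e0,.109),onz("top",e1,.109)
    print(nm,len(pts),e0,e1,P0.round(4),P1.round(4),np.linalg.norm(P1-P0),"mid",(P0+P1)/2,"yaw",np.degrees(np.arctan2(*(P0-P1)[:2][::-1])))
    Z=d[v,u]; c=np.array([ray("top",p)[0]+ray("top",p)[1]*z for p,z in zip(pts,Z)]); print("depth z med",np.median(c[:,2]),np.percentile(c[:,2],[10,90]))
for n,dd,(x0,y0,x1,y1) in (("top",t,(415,280,490,340)),("side",s,(340,150,400,225))):
    hsv=cv2.cvtColor(dd["p"],cv2.COLOR_RGB2HSV)[y0:y1,x0:x1]
    m=((hsv[...,0]>108)&(hsv[...,0]<130)&(hsv[...,1]>120)).astype(np.uint8)
    im=cv2.resize(dd["p"][y0:y1,x0:x1],None,fx=10,fy=10,interpolation=cv2.INTER_CUBIC)[:,:,::-1].copy()
    mm=cv2.resize(m*255,None,fx=10,fy=10,interpolation=cv2.INTER_LINEAR)
    cs,_=cv2.findContours((mm>127).astype(np.uint8),0,1); cv2.drawContours(im,cs,-1,(0,255,255),1)
    for k in range(0,im.shape[1],100): cv2.putText(im,str(x0+k//10),(k,10),0,.4,(0,0,255))
    for k in range(0,im.shape[0],100): cv2.putText(im,str(y0+k//10),(0,k+5),0,.4,(0,0,255))
    cv2.imwrite(f"pics/clip_{n}.png",im[:600,:800])
E
```

```text
dev 91 [257.33176139 293.95661417] [210.70129189 325.09288725] [0.4732 0.1783 0.109 ] [0.4177 0.256  0.109 ] 0.09546070632273557 mid [0.44546527 0.21712994 0.109     ] yaw -54.47025896290193
depth z med 0.10877315748450722 [0.10631435 0.11089294]
blank 72 [361.39455577 273.14238998] [313.62810218 294.90733631] [ 0.5146 -0.0024  0.109 ] [0.4743 0.0805 0.109 ] 0.09222247490392961 mid [0.49444964 0.03902964 0.109     ] yaw -64.02617973989233
depth z med 0.10833945092831498 [0.10635459 0.11107461]
```

View pics/clip_top.png

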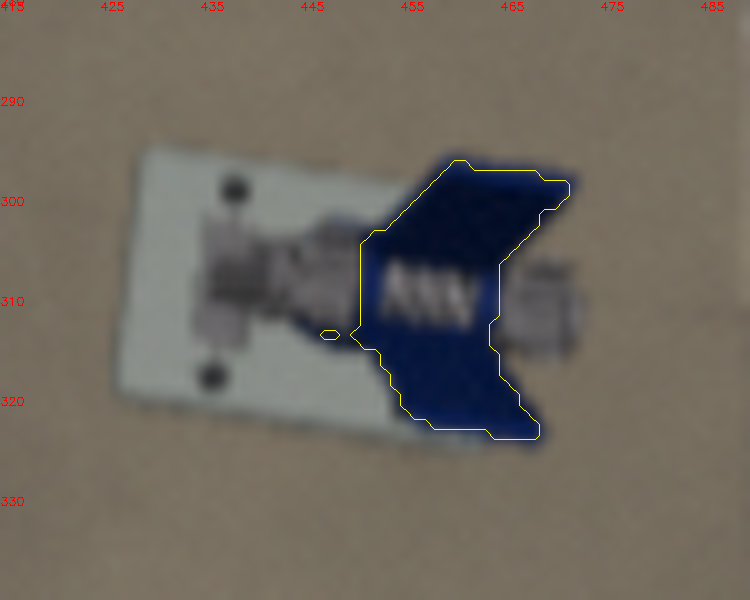

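View pics/clip_side.png

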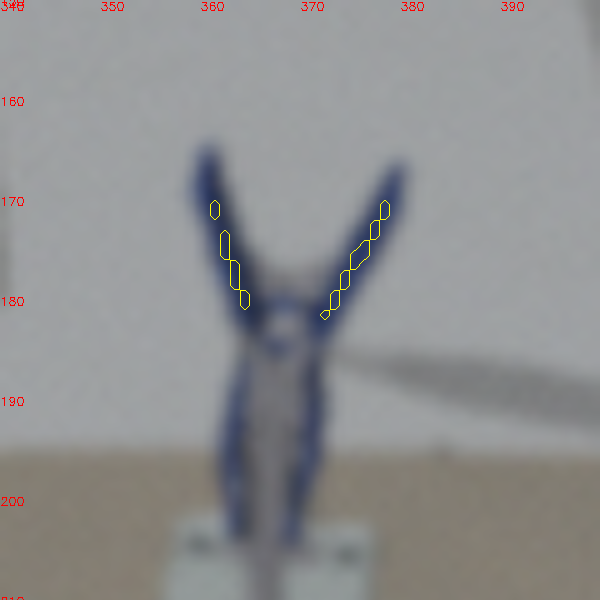

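Run:
```python
from h import *
Q=[(458.8,295.6),(472.2,297.6),(455.0,323.0),(468.7,324.8)]
P=[onz("top",q,.122) for q in Q]
for p in P: print(p.round(4))
print("widths",np.linalg.norm(P[0]-P[1]),np.linalg.norm(P[2]-P[3]),"sep",np.linalg.norm((P[0]+P[1]-P[2]-P[3])/2))
c=sum(P)/4; x=(P[0]+P[1]-P[2]-P[3]); print("centre",c,"x-axis yaw",np.degrees(np.arctan2(x[1],x[0])))
for k in ((0,1),(2,3)):
    y=P[k[0]]-P[k[1]]; print("y yaw",np.degrees(np.arctan2(y[1],y[0])))
# base corners (z about 0.01?)
for z in (0.0,.006,.01):
    B=[onz("top",q,z) for q in [(429.5,294.8),(426.5,319.5)]]; y=B[0]-B[1]; print(z,np.linalg.norm(y),np.degrees(np.arctan2(y[1],y[0])))
# screws/black dots
S=[onz("top",q,.01) for q in [(438.5,298.8),(436.3,317.5)]]; y=S[0]-S[1]; print(np.degrees(np.arctan2(y[1],y[0])))
# side check: project
for X in P: print(proj("side",X).round(1))
# stand 1
t=np.load("top0.npz")["p"]; 
for nm,z,(x0,y0,x1,y1) in (("dev",.009,(198,270,285,350)),("blank",.009,(293,250,380,322))):
    g=t[y0:y1,x0:x1].astype(int); m=((g[...,0]-g[...,2])<12).astype(np.uint8); m=cv2.morphologyEx(m,cv2.MORPH_CLOSE,np.ones((5,5)))
    cs=max(cv2.findContours(m,0,2)[0],key=cv2.contourArea); R=cv2.minAreaRect(cs+np.array([x0,y0]))
    b=cv2.boxPoints(R); W=[onz("top",q,z) for q in b]; 
    print(nm,b.round(1).tolist(),(sum(W)/4).round(4),[round(float(np.linalg.norm(W[i]-W[i-1])),4) for i in range(4)])
    for i in range(2):
        e=W[i]-W[i+1]; print(np.degrees(np.arctan2(e[1],e[0])))
x0,y0,x1,y1=345,265,425,325
s=np.load("side0.npz")["p"]; im=cv2.resize(s[y0:y1,x0:x1],None,fx=10,fy=10,interpolation=cv2.INTER_CUBIC)[:,:,::-1].copy()
for k in range(0,800,100): cv2.putText(im,str(x0+k//10),(k,10),0,.4,(0,0,255))
for k in range(0,600,100): cv2.putText(im,str(y0+k//10),(0,k+5),0,.4,(0,0,255))
cv2.imwrite("pics/dev_side.png",im)
x0,y0,x1,y1=202,280,272,335
im=cv2.resize(t[y0:y1,x0:x1],None,fx=10,fy=10,interpolation=cv2.INTER_CUBIC)[:,:,::-1].copy()
for k in range(0,800,100): cv2.putText(im,str(x0+k//10),(k,10),0,.4,(0,0,255))
for k in range(0,600,100): cv2.putText(im,str(y0+k//10),(0,k+5),0,.4,(0,0,255))
cv2.imwrite("pics/dev_top.png",im)
```

```text
[ 0.4795 -0.1708  0.122 ]
[ 0.4766 -0.1942  0.122 ]
[ 0.4323 -0.1637  0.122 ]
[ 0.4298 -0.1874  0.122 ]
widths 0.02357308488572093 0.0238882259572455 sep 0.04750140773448604
centre [ 0.45455201 -0.17901998  0.122     ] x-axis yaw -8.359936943692638
y yaw 83.15283434194176
y yaw 84.10997986617409
0.0 0.04839281578046423 -7.135963581532776
0.006 0.04811783944000947 -7.135963581532692
0.01 0.04793452187970627 -7.135963581532771
-7.059408592845893
[359.8 167.9]
[360.6 163.3]
[381.  169.4]
[381.3 164.7]
dev [[200.1999969482422, 316.79998779296875], [257.5, 278.70001220703125], [275.8999938964844, 306.3999938964844], [218.6999969482422, 344.5]] [0.443  0.2206 0.009 ] [0.0633, 0.1299, 0.0641, 0.1291]
125.62613351885905
35.71354218336707
blank [[299.1000061035156, 284.79998779296875], [360.29998779296875, 257.0], [374.0, 287.20001220703125], [312.79998779296875, 315.0]] [0.4971 0.0333 0.009 ] [0.0636, 0.1309, 0.0643, 0.13]
116.06039027562142
25.378444703110745
```

View pics/dev_side.png

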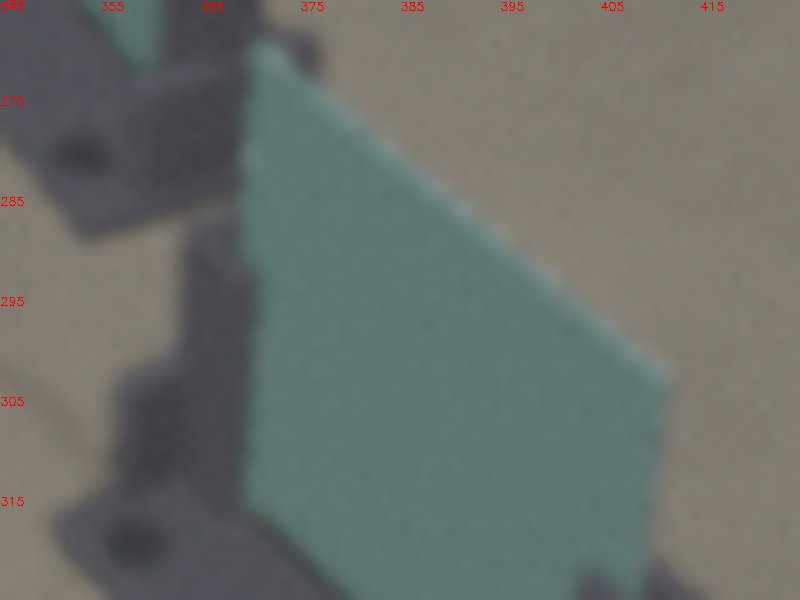

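View pics/dev_top.png

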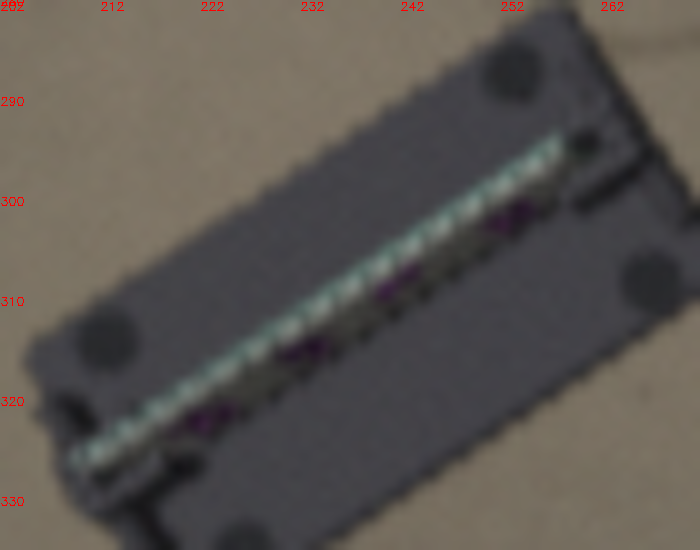

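```bash
cat >> h.py <<'E'
def down(yx):  # tool pointing down, tool x-axis at yaw yx deg
    a=np.radians(yx); x=np.array([np.cos(a),np.sin(a),0]); z=np.array([0,0,-1.]); y=np.cross(z,x)
    return Ro.from_matrix(np.c_[x,y,z]).as_quat()
def st():
    s=r.read_state(); print("t",round(s["time_s"],2),"p",np.round(s["eef_pos"],4),"F",np.round(s["contact_force"],1),"T",np.round(s["torque"],2),"w",round(s["grip_width"],4)); return s
E
python3 - <<'E'
from h import *
A=tri((258,293),(370.3,268.3));B=tri((208.3,325.5),(411.3,301.7)); print(A,B,np.linalg.norm(A[0]-B[0]),(A[0]+B[0])/2)
for a,b in (((465.5,296.6),(360.3,164.3)),((461.8,323.9),(379.5,166.3))): print(tri(a,b))
for yx in (82.8,-97.2):
  print(yx,np.round(r.solve_ik([.4546,-.179,.117],down(yx)),3), np.round(r.solve_ik([.4546,-.179,.25],down(yx)),3),np.round(r.solve_ik([.4455,.2171,.175],down(yx+42.8)),3))
E
```

```text
(array([0.47504234, 0.17723226, 0.10829084]), np.float64(0.00017557289026530395)) (array([0.41723423, 0.25989912, 0.10952483]), np.float64(0.00042067578467043173)) 0.1008816607918312 [0.44613828 0.21856569 0.10890784]
(array([ 0.47794879, -0.18132839,  0.12568623]), np.float64(9.850115904551104e-05))
(array([ 0.43298281, -0.17519098,  0.12377396]), np.float64(0.0027432502792875475))
82.8 [-0.532  0.442  1.809 -0.     0.891 -0.406] [-0.532  0.281  1.631 -0.     1.23  -0.406] [ 0.299  0.373  1.723 -0.     1.045 -0.323]
-97.2 [-0.532  0.442  1.809 -0.     0.891  2.735] [-0.532  0.281  1.631 -0.     1.23   2.735] [ 0.299  0.373  1.723 -0.     1.045  2.819]
```

Run:
```python
from h import *
q=down(82.8)
r.reach([.455,-.1787,.24],q); st()
print(r.move_straight([.455,-.1787,.117],speed=.12,max_force=8)); st()
for n in ("side","top"):
    p,d=optics.get_image(n); cv2.imwrite(f"pics/{n}1.png",cv2.resize(p[130:230,310:430] if n=="side" else p[250:350,390:510],(480,400),interpolation=cv2.INTER_CUBIC)[:,:,::-1])
a=np.hstack([cv2.imread("pics/side1.png")[:, :400],cv2.imread("pics/top1.png")[:, :400]]); cv2.imwrite("pics/g1.png",a)
```

```text
t 1.68 p [ 0.4548 -0.1795  0.24  ] F [ 0.4 -0.4 -0.4] T [ 0.02 -0.01  0.01] w 0.0856
False
t 2.86 p [ 0.4554 -0.179   0.1176] F [-0.9 -0.1  0.1] T [-0.04  0.03  0.  ] w 0.0854
```

View pics/g1.png

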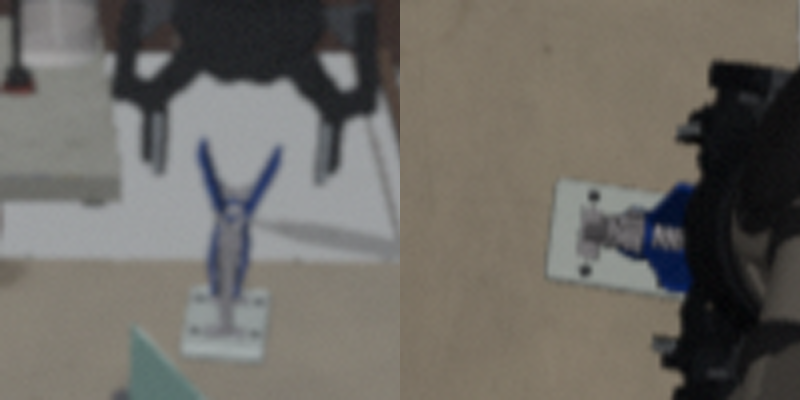

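The fingers stand evenly on either side of the tails: in the left view the pads are at columns 165 and 318 and the tail tops at 205 and 278. I'll squeeze and pull next.

Run:
```python
from h import *
print(command_gripper(0.0,25)); s=st()
p=s["eef_pos"]
r.move_straight([.455,-.1787,.150],speed=.05); st()
r.move_straight([.455,-.1787,.270],speed=.12); st()
ims=[]
for n,(x0,y0) in (("side",(310,80)),("top",(390,250))):
    p,d=optics.get_image(n); ims.append(cv2.resize(p[y0:y0+130,x0:x0+130],(400,400),interpolation=cv2.INTER_CUBIC)[:,:,::-1])
cv2.imwrite("pics/g2.png",np.hstack(ims))
```

```text
False
t 3.61 p [ 0.4577 -0.1799  0.1192] F [ 4.2 -0.  11. ] T [-0.01 -0.71  0.  ] w 0.0134
t 4.42 p [ 0.4547 -0.1786  0.1498] F [-0.3  0.8 -1.4] T [-0.    0.04  0.03] w 0.0135
t 5.57 p [ 0.4547 -0.1785  0.2692] F [ 0.2  0.2 -0.6] T [-0.   -0.02  0.03] w 0.0134
```

View pics/g2.png

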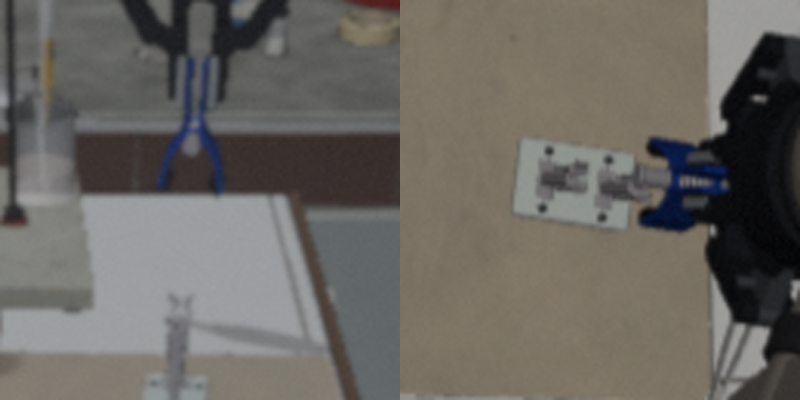

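Run:
```python
from h import *
r.reach([.4461,.2186,.25],down(125.4)); r.hold(.3); s=st(); print(Ro.from_quat(s["eef_rot"]).as_matrix().round(4).tolist())
ims=[]
for n,(x0,y0) in (("side",(330,180)),("top",(170,240))):
    p,d=optics.get_image(n); np.savez(f"{n}3.npz",p=p,d=d)
    im=cv2.resize(p[y0:y0+150,x0:x0+100],(400,600),interpolation=cv2.INTER_CUBIC)[:,:,::-1].copy()
    for k in range(0,100,20): cv2.putText(im,str(x0+k),(k*4,10),0,.4,(0,0,255))
    for k in range(0,150,20): cv2.putText(im,str(y0+k),(0,k*4+5),0,.4,(0,0,255))
    ims.append(im)
cv2.imwrite("pics/g3.png",np.hstack(ims))
```

```text
t 7.44 p [0.4464 0.218  0.25  ] F [-0.7 -0.9 -0.4] T [ 0.01  0.04 -0.02] w 0.0132
[[-0.5783, 0.8159, 0.0001], [0.8159, 0.5783, -0.0], [-0.0001, 0.0, -1.0]]
```

View pics/g3.png

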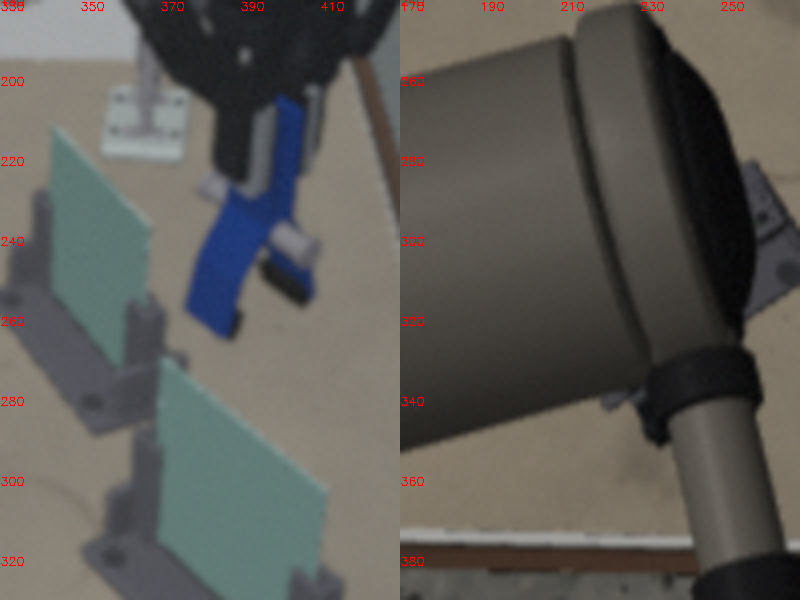

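Run:
```python
from h import *
from scipy.optimize import least_squares
tcp=np.array([.4464,.2180,.25]); a=np.radians(125.4); y=np.array([np.cos(a),np.sin(a),0]); x=np.array([y[1],-y[0],0])
for near,far in (((407.6,242.2),(381.7,226.6)),((408.6,243),(381.0,226))):
  def f(p):
    H=tcp+p[0]*y-[0,0,p[1]]; d=y*np.cos(p[2])+np.array([0,0,np.sin(p[2])])
    return np.r_[proj("side",H+.0285*d)-near,proj("side",H-.0285*d)-far]
  o=least_squares(f,[0,.04,0]); print(o.x,o.fun.round(2))
p=o.x
H=tcp+p[0]*y-[0,0,p[1]]
for nm,L in dict(tipA=H-.016*x-[0,0,.043],tipB=H+.016*x-[0,0,.043]).items(): print(nm,proj("side",L).round(1),[proj("side",L+s*.012*y).round(1).tolist() for s in (-1,1)])
```

```text
[-0.00125898  0.04514593  0.06800463] [-0.16 -0.01  0.18  0.01]
[-0.00077972  0.04501551  0.02976813] [-0.97 -0.09  1.11  0.07]
tipA [400.  253.8] [[394.9, 250.1], [405.3, 257.7]]
tipB [384.1 260.9] [[379.1, 257.0], [389.3, 264.9]]
```

Run:
```python
from h import *
r.move_straight([.4455,.2194,.207],down(125.4),speed=.1); r.hold(.2); s=st()
x0,y0=350,220
p,d=optics.get_image("side"); np.savez("side4.npz",p=p,d=d)
im=cv2.resize(p[y0:y0+90,x0:x0+80],(533,600),interpolation=cv2.INTER_CUBIC)[:,:,::-1].copy()
k=533/80
tcp=s["eef_pos"]; a=np.radians(125.4); y=np.array([np.cos(a),np.sin(a),0]); x=np.array([y[1],-y[0],0])
E=np.array([.4461,.2186,.109])
def dot(X,c): u=(proj("side",X)-[x0,y0]+.5)*k; cv2.circle(im,(int(u[0]),int(u[1])),3,c,-1)
for b in (-.05,0,.05): dot(E+b*y,(0,0,255))
H=tcp-.001*y-[0,0,.045]
for b in (-.0285,.0285): dot(H+b*y,(0,255,255))
for sx in (-1,1):
  for b in (-.012,.012): dot(H+sx*.016*x+b*y-[0,0,.043],(0,255,0))
cv2.imwrite("pics/g4.png",im)
```

```text
t 8.32 p [0.4459 0.2195 0.2077] F [ 0.6  0.4 -0.6] T [0.03 0.03 0.04] w 0.0135
```

View pics/g4.png

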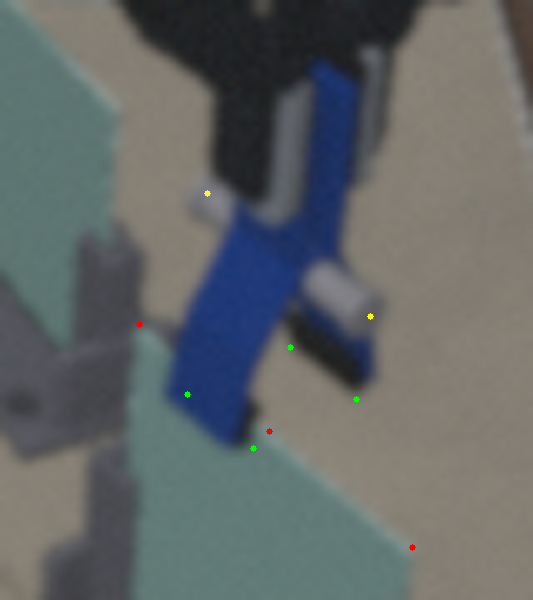

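Run:
```python
from h import *
print(r.move_straight([.4453,.2190,.1772],down(125.4),speed=.04,max_force=5)); r.hold(.3); s=st()
x0,y0=350,220
p,d=optics.get_image("side"); np.savez("side5.npz",p=p,d=d)
im=cv2.resize(p[y0:y0+90,x0:x0+80],(533,600),interpolation=cv2.INTER_CUBIC)[:,:,::-1].copy()
im=cv2.convertScaleAbs(im,alpha=1.4)
k=533/80
tcp=s["eef_pos"]; a=np.radians(125.4); y=np.array([np.cos(a),np.sin(a),0]); x=np.array([y[1],-y[0],0])
E=np.array([.4461,.2186,.109])
def dot(X,c): u=(proj("side",X)-[x0,y0]+.5)*k; cv2.circle(im,(int(u[0]),int(u[1])),2,c,-1)
for b in (-.05,0,.05): dot(E+b*y,(0,0,255))
H=tcp-.001*y-[0,0,.045]
for b in (-.0285,.0285): dot(H+b*y,(0,255,255))
for sx in (-1,1):
  for b in (-.012,.012): dot(H+sx*.016*x+b*y-[0,0,.041],(0,255,0))
cv2.imwrite("pics/g5.png",im)
p,d=optics.get_image("top"); cv2.imwrite("pics/top5.png",p[:,:,::-1])
```

```text
False
t 9.57 p [0.4454 0.219  0.1774] F [ 0.9 -0.3 -0.9] T [ 0.03 -0.03  0.03] w 0.0132
```

View pics/g5.png

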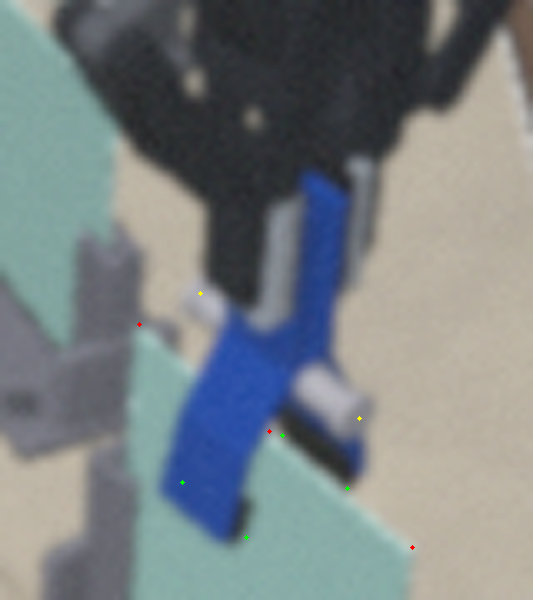

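View pics/top5.png

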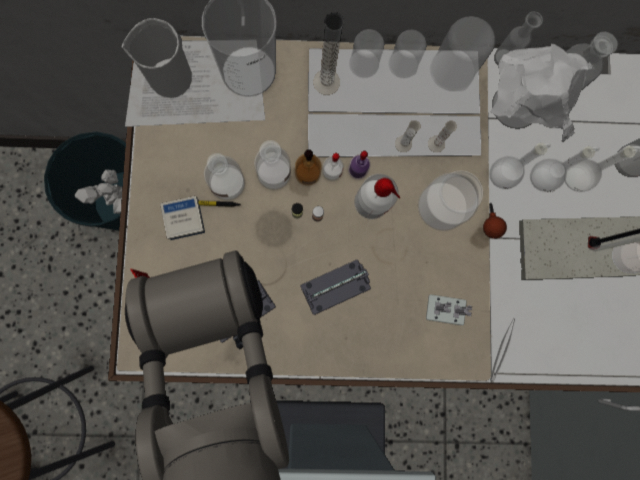

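The side view shows jaw B at (243,537) in front of the plate. Jaw A is at (350,483), just clearing the edge line from behind, which is where I projected it for 16 mm off the middle plane and about 17 mm down. The plate corners at (410,545) and (140,326) haven't moved, no contact force shows, and the grip is 13.2 mm, so the clip is fully squeezed. I'm handing in.

Run:
```python
from h import *
st(); r.finish_job(); st()
```

```text
t 9.67 p [0.4453 0.219  0.1773] F [-0.6 -0.1 -0.3] T [ 0.03  0.01 -0.04] w 0.0131
the job is handed in; nothing more can be done
the job is handed in; nothing more can be done
```

I handed the job in at 9.7 s. The clip is out of its snap rest and held fully open at 25 N round the middle of the developed plate's top edge.

**Order:** I squeezed the tails while the clip was still in the rest, because the grip itself closes them. I then pulled it straight up and carried it over to the plate.

**Which plate:** I chose the one at top-view pixel (240,308), where purple spots are visible. The other plate (336,287) and the red look-alike (152,293) were left alone.

**Last checks:**
- **Opening:** the fingers stand 13.1 mm apart, which means the clip is fully squeezed.
- **Contact:** the force on the tool was under 1 N, and the plate edge is where it was in the side view.
- **Depth:** I put the jaws about 17.5 mm over the edge, with one on each side.
- **Other objects:** nothing I could see had moved in the last top view.

**Where the checks were less certain:**
- **Depth of the two jaws:** in the side view the jaw on the robot's side looked 1–2 mm higher than I projected, so it may be only about 16 mm down.
- **Pin tilt:** the hinge pin looked tilted by 2–4°.
- **Centring:** the gripper shifted about 2.5 mm when it squeezed the clip, so my clip position was off by roughly that much. The clip stayed centred in the fingers.
- **Final view:** the arm blocked the top camera, so the final fit rests on the side camera and the force reading alone.

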